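# Make up a wheel pack on its spindle

### The arm

A 6-joint arm with a two-finger parallel gripper is mounted at the origin on the work surface. World frame = base frame: x ahead of the robot, y to its left, z up, the work surface at z = 0. Lengths are in m, angles in degrees, forces in N, time in s.
With the tool pointing down it reaches from about 0.4 to 0.825 m from the base axis. Payload 7 kg.
Tool frame: the origin (TCP) lies at the very end of the fingers, on their centre line; the grasp point (between the pads) lies 19 mm behind it; z points along the fingers, y is the line along which they close (so a half turn about z gives the same grasp; the last joint's range is limited). The gripper opens to 88 mm and grips with 3 to 60 N. Pads are 19 mm wide; open, the fingers measure 130 mm over their backs; the gripper's body (78 mm by 193 mm) begins 47 mm behind the grasp point.
Start: joints at [-54.884, 20.546, 0.682, 0, -70.136, -16.507], TCP at [0.215, -0.64, 0.227] pointing down, gripper open.
Joint ranges: [-176.03, 176.03], [-82.01, 121.73], [-58.28, 71.71], [-173.87, 95.51], [-174.79, -0.11], [-173.66, 173.66]. Speed limits (degrees/s): [136.94, 136.94, 172.46, 180, 180, 180].

### API

Orientations are given as [roll, pitch, yaw] about the fixed x, y, z axes, in that order (R = Rz(yaw) Ry(pitch) Rx(roll)).
In Python, from plant import r gives the robot as it stands. The module is installed in compiled form; this text tells all that it offers.
- The arm moves only by the tool jog_arm, never from a script. Its arguments are lists of equal length, an entry for each row: "travel": the shift along the tool's x, y, z each as a share of 50 cm, from -1 to 1, a list of three; "dr": the turn, a rotation vector about the tool's x, y, z each as a share of 360 degrees, from -1 to 1, a list of three; "claw": the opening, from 0 (shut) to 1 (fully open). A call has exactly 10 rows; each row is the pose to reach, as a shift and turn from the pose commanded when the call began, along the tool's axes at that moment, turning the shorter way round; what a row does not reach only later rows make up. A row lasts 1/8 s, in which the tool goes at most 62.5 mm and 10.7 degrees, less where a joint would pass 70% of its speed; a pose out of reach is approached as far as the arm can. A call with a number of a shift or a turn outside -1 to 1 is refused whole. A call with a gripper value outside its range is refused whole. The fingers move at their own pace and stop on an object; "newtons" is the grip in N (left out, the last holds). Time passes only in rows, so rows that repeat a pose let the fingers close, or fill a call up. It gives the time, the measured TCP pose, the force, the opening and the grip force at its end, in the units of the state.
- r.get_state(): the state, without advancing time (a new reading comes with each control period).
- r.capture(name): name is "scene" or "top"; returns a dict with "pixels" (480x640x3 uint8, red, green, blue), "range_z" (480x640 float32, m along the optical axis (not along the pixel's ray), 0 where there is no reading), "fx", "fy", "cx", "cy" (pixels), "position" and "attitude" of the camera in the world. Camera axes: x right, y up, looking along -z (the intrinsics and any distortion apply to the point x, -y, -z); pixel columns grow to the right and rows downward; lengths in m; the calibration is good to about 2 mm. A picture is of the moment at which its call begins.
- r.close_job(): hands the job in; it is judged then, once.
Trained networks look in the newest picture that a camera, given by its name, has taken for a name from the list of things; names that differ only in an ending like _2 or _b are one class to them, and where a whole thing is asked for, a point or a joint stands for the part that bears it (a point fixed in the world has none). Each returns a list of dicts, best first, with "conf" (0 to 1); they miss things now and then, are a little off and sometimes report something else, mostly with a low value. They report only what shows in the picture. A call takes as long as a camera call. They do not tell look-alikes from the thing itself.
- r.boxes_of(name, camera): "extent" ([left, top, right, bottom] in pixels, round what is visible of it).
- r.regions_of(name, camera): "pixels" (480x640 bool, what is visible of it) and "extent" ([left, top, right, bottom] in pixels, round what is visible of it).
- r.tip_of(name, camera): "at" ([column, row] in pixels: a listed point, or the origin of a listed thing).
The state is a dict: "time_s": time; "joints": joint angles; "qd": joint speeds; "joint_torque": joint torques, N m; "tcp_pos": TCP position; "eef_rot": TCP orientation; "contact_force": force on the tool from outside, world axes, zero at the start; "moment": the same for the moment, N m; "gripper_width": finger opening in m; "gripper_force": force on a finger pad.
Only numpy, scipy, OpenCV 4.12 (cv2) and the standard library are available. Lean on these libraries where they do the work, as an engineer would, in place of code of your own. Each camera call takes 0.05 s, during which the arm holds its last target. There are 200 camera calls.

### The job

Make up the wheel pack on the tall spindle, the one on the round base: thread on first the wide steel flange, then the grey grinding wheel, then the small brass spacer, then the cork wheel, and last the hexagonal collar, each lying flat and fully down on the one below. Leave the short stub on the square base empty, and do not disturb the pot, the screwdriver or the hammer.

Things in the scene. Friction and masses are not known exactly. Their poses are not given: they have to be found in the camera images.
- flange: Plain flat ring of bright steel, the widest of the rings: outside diameter 66 mm, bore 20 mm, 8 mm thick, about 190 g. Lies flat on the bench. Origin: centre of its underside; z up along its axis.
- stone: Grey grinding wheel, a rough stone-grey ring: outside diameter 56 mm, bore 20 mm, 12 mm thick, about 70 g. Lies flat. Origin: centre of its underside; z up along its axis.
- spacer: Brass spacer, the smallest ring: outside diameter 32 mm, bore 20 mm, 10 mm thick, about 45 g. Lies flat. Origin: centre of its underside; z up along its axis.
- corkwheel: Brown cork polishing wheel: outside diameter 46 mm, bore 20 mm, 10 mm thick, about 16 g, rigid. Lies flat. Origin: centre of its underside; z up along its axis.
- collar: Steel collar, hexagonal outside like a nut but with a smooth bore (it slips on, it is not screwed): 36 mm across flats, 41.6 mm across corners, bore 20 mm across, 14 mm thick, about 88 g. Lies flat. Origin: centre of its underside; z up along its axis, x square to one of its flats (the flats face 0, 60, 120 ... degrees from x).
- stand: The stand to load, fixed: round dark steel base, 72 mm across, 8 mm thick; in its middle an upright bright spindle 12 mm in diameter that ends 60 mm above the bench, its last 6 mm tapering to 5 mm. Origin: centre of the base's underside, at bench height; z up along the spindle. In the full pack the parts' undersides lie 8, 16, 28, 38 and 48 mm above the bench.
- stub: Another stand, not to be used, fixed to the bench: square dark steel base 64 x 64 x 8 mm with four bolt heads and a short stub 12 mm in diameter that ends 24 mm above the bench. Origin: centre of the base's underside; z up.
- pot: Bystander: closed white plastic jar, 68 mm in diameter, 75 mm high, standing at the left. Origin: centre of its underside.
- screwdriver: Bystander: screwdriver 200 mm long, lying across the bench beyond the work. Origin: under its middle; x towards its tip.
- hammer: Bystander: hammer 240 mm long with a wooden handle, lying at the right. Origin: under its middle; x towards its head.
Mind the look-alikes: they are no part of the job. Leave any turquoise look-alike of the flange alone. What is shaped like the corkwheel but pink is not meant.

How it is judged (in metres and radians):
On the way, in this order (a step that is already met when the one before it is completed fails the run):
1. the steel flange lies flat on the tall spindle, down on the stand's base (horizontal distance between flange and stand below 0.007 m and z of flange in the frame of stand between 0.005 and 0.011 m and angle between flange's own z axis and vertical below 0.08 rad and contact force between the fingers and flange below 0.05 N), for 0.2 s.
2. the grinding wheel lies flat on the tall spindle, down on the part before it (horizontal distance between stone and stand below 0.007 m and z of stone in the frame of stand between 0.013 and 0.019 m and angle between stone's own z axis and vertical below 0.08 rad and contact force between the fingers and stone below 0.05 N), for 0.2 s.
3. the brass spacer lies flat on the tall spindle, down on the part before it (horizontal distance between spacer and stand below 0.007 m and z of spacer in the frame of stand between 0.025 and 0.031 m and angle between spacer's own z axis and vertical below 0.08 rad and contact force between the fingers and spacer below 0.05 N), for 0.2 s.
4. the cork wheel lies flat on the tall spindle, down on the part before it (horizontal distance between corkwheel and stand below 0.007 m and z of corkwheel in the frame of stand between 0.035 and 0.041 m and angle between corkwheel's own z axis and vertical below 0.08 rad and contact force between the fingers and corkwheel below 0.05 N), for 0.2 s.
5. the hexagonal collar lies flat on the tall spindle, down on the part before it (horizontal distance between collar and stand below 0.007 m and z of collar in the frame of stand between 0.045 and 0.051 m and angle between collar's own z axis and vertical below 0.08 rad and contact force between the fingers and collar below 0.05 N), for 0.2 s.
At the end, for the whole second after the job is handed in: On the tall spindle, from the bottom: flange, grinding wheel, spacer, cork wheel, collar. Each is within 7 mm of the spindle's axis, its underside within 3 mm of its height in the full pack (8, 16, 28, 38, 48 mm above the stand's underside), within 0.08 rad of level, and at rest (horizontal distance between each of flange, stone, spacer, corkwheel, collar and stand below 0.007 m and z of flange in the frame of stand between 0.005 and 0.011 m and angle between each of flange, stone, spacer, corkwheel, collar's own z axis and vertical below 0.08 rad and linear speed of each of flange, stone, spacer, corkwheel, collar below 0.02 m/s and z of stone in the frame of stand between 0.013 and 0.019 m and z of spacer in the frame of stand between 0.025 and 0.031 m and z of corkwheel in the frame of stand between 0.035 and 0.041 m and z of collar in the frame of stand between 0.045 and 0.051 m); the robot touches nothing.
It fails at once if the pot, the screwdriver or the hammer is shifted by more than 20 mm (distance of any of pot, screwdriver, hammer from where it was at the start of the episode above 0.02 m).
It also fails if it takes over 120 s, if anything falls off the work surface, if the arm or the gripper's body presses on something with over 40 N, if the wrist force passes 120 N, or if a joint passes its speed limit or range.

## Working session

There is one attempt and no reset: what is moved stays moved. The work goes in short steps, Python scripts to look and compute and a tool call to move; the robot and the scene stay as the last step left them, time stands still between calls to the robot, and variables do not carry over. Pictures are saved under pics/ and viewed, at most 14 in all, crops included, and the job is handed in when it is done.

Besides the shell and the picture viewer there is one more tool, called after ">>>" as a command line: name --argument value ..., lists and objects as JSON in quotes. jog_arm: Moves the arm, as the interface text tells. Its arguments: {"type":"object","properties":{"travel":{"type":"array"},"dr":{"type":"array"},"claw":{"type":"array"},"newtons":{"type":"number"}},"required":["travel","dr","claw"]}

```bash
mkdir -p pics; cat > h.py <<'E'
import numpy as np, cv2
from plant import r
from scipy.spatial.transform import Rotation as R
def att(c):
    a=np.array(c["attitude"],float)
    return a if a.shape==(3,3) else (R.from_euler('xyz',a,degrees=True).as_matrix() if a.size==3 else R.from_quat(a).as_matrix())
def cloud(c):
    v,u=np.mgrid[0:480,0:640]; z=c["range_z"]
    p=np.stack([(u-c["cx"])/c["fx"]*z,-(v-c["cy"])/c["fy"]*z,-z],-1)
    return p@att(c).T+np.array(c["position"])
E
python3 - <<'E'
from h import *
print(r.get_state())
for n in("scene","top"):
    c=r.capture(n); cv2.imwrite(f"pics/{n}0.png",c["pixels"][...,::-1])
    print(n,{k:c[k] for k in c if k not in("pixels","range_z")})
    P=cloud(c)
    for o in "flange stone spacer corkwheel collar stand stub pot screwdriver hammer".split():
        for d in r.regions_of(o,n)[:3]:
            m=d["pixels"]&(c["range_z"]>0); q=P[m]
            zt=np.percentile(q[:,2],90); t=q[abs(q[:,2]-np.median(q[:,2]))<.004]
            print(o,round(d["conf"],2),np.round(d["extent"]),"z50",np.median(q[:,2]).round(4),"z99",np.percentile(q[:,2],99).round(4),"mid",((t.min(0)+t.max(0))/2).round(4)[:2],"size",np.ptp(t,axis=0).round(4)[:2],c["pixels"][m].mean(0).round())
E
```

```text
{'time_s': 0.0, 'joints': array([-5.48825777e+01,  2.05905224e+01,  6.33870443e-01, -2.11264083e-02,
       -7.01360097e+01, -1.65082349e+01]), 'qd': array([ 0.05481152, -0.02109141, -0.03759939, -0.00053895,  0.06162887,
        0.00423375]), 'joint_torque': array([ 1.17770705e-04, -5.82722032e+01,  2.93058336e+01,  6.99735403e+00,
        6.91729132e-03, -1.60240966e-04]), 'tcp_pos': array([ 0.21523678, -0.63924311,  0.22563056]), 'eef_rot': array([ 1.79905514e+02, -7.29121153e-03, -1.61398001e+02]), 'contact_force': array([-0.97250586, -0.57564972, -0.33638191]), 'moment': array([-0.01849334, -0.04649993, -0.0061292 ]), 'gripper_force': 0.0, 'gripper_width': 0.08739647382335797}
scene {'fx': 574.3652878840209, 'fy': 574.3652878840209, 'cx': 324.54041637195024, 'cy': 237.8495522350339, 'position': array([ 1.03131534, -0.83168952,  0.95313384]), 'attitude': array([46.93751238,  0.76148244, 26.89061051])}
flange 0.58 [412. 191. 436. 208.] z50 0.0087 z99 0.0137 mid [0.7272 0.3117] size [0.0653 0.0651] [ 31. 100.  87.]
flange 0.56 [368. 180. 390. 202.] z50 0.0087 z99 0.0134 mid [0.607 
[... 2540 characters left out ...]
4] [142. 135. 125.]
collar 0.62 [ 96. 317. 131. 350.] z50 0.0727 z99 0.0789 mid [0.4079 0.4333] size [0.0574 0.0589] [133. 134. 133.]
stand 0.74 [378. 285. 414. 318.] z50 0.0076 z99 0.058 mid [ 0.4657 -0.1806] size [0.0702 0.0691] [85. 82. 78.]
stub 0.87 [299. 274. 334. 312.] z50 0.0077 z99 0.0247 mid [ 0.4857 -0.0036] size [0.0768 0.0791] [91. 88. 83.]
pot 0.67 [ 94. 315. 133. 350.] z50 0.0727 z99 0.0789 mid [0.4079 0.4339] size [0.0574 0.0602] [133. 134. 133.]
screwdriver 0.81 [279. 116. 297. 198.] z50 0.0217 z99 0.0291 mid [0.8009 0.0552] size [0.1833 0.0405] [132.  54.  47.]
hammer 0.79 [470. 274. 574. 356.] z50 0.023 z99 0.0297 mid [ 0.4329 -0.4469] size [0.1639 0.2308] [110.  92.  73.]
```

```bash
python3 - <<'E'
from h import *
ims=[]
for n in("top","scene"):
    c=r.capture(n); P=cloud(c)
    near=np.hypot(P[...,0]-.466,P[...,1]+.181)<.03
    for lo,hi in((.03,.05),(.05,.07)):
        m=near&(P[...,2]>lo)&(P[...,2]<hi); print(n,"spindle",lo,m.sum(),P[m].mean(0).round(4))
    d=r.regions_of("collar",n)[0]; m=d["pixels"]&(c["range_z"]>0)&(abs(P[...,2]-.014)<.004)
    q=P[m][:,:2]; rect=cv2.minAreaRect((q*1000).astype(np.float32)); print("collar",rect)
    # support widths by angle
    print([(a,round(float(np.ptp(np.percentile(q@[np.cos(np.radians(a)),np.sin(np.radians(a))],[1,99])))*1000,1)) for a in range(0,180,10)])
    u0,v0=[int(x) for x in (np.array(d["extent"][:2])+d["extent"][2:])/2]
    ims.append(cv2.resize(c["pixels"][v0-20:v0+20,u0-20:u0+20],(300,300),interpolation=cv2.INTER_CUBIC))
    full=c["pixels"]; cv2.imwrite(f"pics/{n}1.png",full[...,::-1])
cv2.imwrite("pics/collar.png",np.hstack(ims)[...,::-1])
E
```

```text
top spindle 0.03 7 [ 0.4656 -0.1775  0.0396]
top spindle 0.05 27 [ 0.4657 -0.1796  0.056 ]
collar ((600.802734375, -275.1923828125), (35.45252227783203, 38.306434631347656), 34.92692184448242)
[(0, 36.1), (10, 36.1), (20, 35.7), (30, 35.0), (40, 35.2), (50, 36.0), (60, 36.4), (70, 36.4), (80, 36.4), (90, 35.9), (100, 35.9), (110, 36.3), (120, 36.5), (130, 36.3), (140, 35.4), (150, 35.4), (160, 35.4), (170, 35.8)]
scene spindle 0.03 36 [ 0.468  -0.1849  0.04  ]
scene spindle 0.05 29 [ 0.4668 -0.1841  0.0568]
collar ((602.0145874023438, -278.3127136230469), (38.7772102355957, 36.37608337402344), 3.724424123764038)
[(0, 36.2), (10, 36.0), (20, 35.5), (30, 34.5), (40, 34.4), (50, 35.2), (60, 35.9), (70, 36.0), (80, 35.9), (90, 35.2), (100, 35.6), (110, 37.2), (120, 38.0), (130, 38.4), (140, 37.9), (150, 36.3), (160, 34.7), (170, 35.4)]
```

View pics/top0.png

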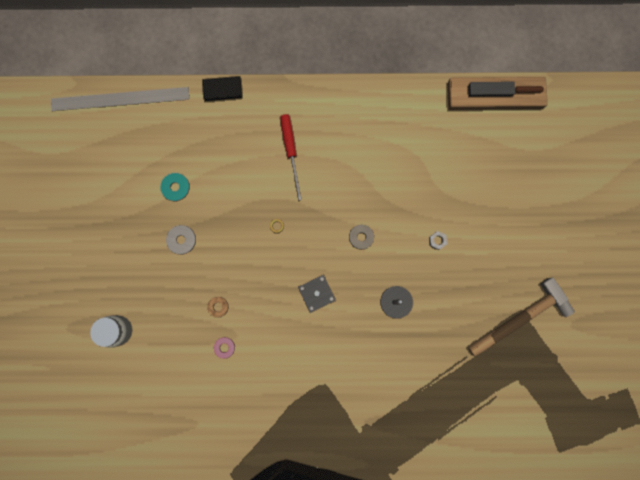

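View pics/collar.png

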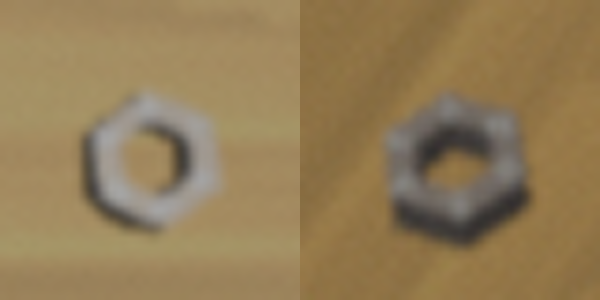

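The top view matches the networks: flange (181,240), turquoise twin (175,187), spacer (277,226), stone (361,237), collar (438,240), brown cork (218,306), pink twin (224,348), stand (397,302) and stub (317,293). In the crop, the collar's flats face about 35/95/155°.

>>> jog_arm --travel '[[-0.768,0.708,0.154],[-0.768,0.708,0.154],[-0.768,0.708,0.154],[-0.768,0.708,0.154],[-0.768,0.708,0.154],[-0.768,0.708,0.154],[-0.768,0.708,0.154],[-0.768,0.708,0.154],[-0.768,0.708,0.154],[-0.768,0.708,0.154]]' --dr '[[0,0,0.0517],[0,0,0.0517],[0,0,0.0517],[0,0,0.0517],[0,0,0.0517],[0,0,0.0517],[0,0,0.0517],[0,0,0.0517],[0,0,0.0517],[0,0,0.0517]]' --claw '[1,1,1,1,1,1,1,1,1,1]' --newtons 20

```text
time_s: 2.55
tcp_pos: [0.4672, -0.1799, 0.1494]
eef_rot: [180.0, -0.0, -179.8]
contact_force: [-0.2, -0.3, -0.7]
gripper_width: 0.0877
gripper_force: 0.0
```

>>> jog_arm --travel '[[-0.282,0.958,0.2],[-0.282,0.958,0.2],[-0.282,0.958,0.2],[-0.282,0.958,0.2],[-0.282,0.958,0.2],[-0.282,0.958,0.2],[-0.282,0.958,0.2],[-0.282,0.958,0.2],[-0.282,0.958,0.2],[-0.282,0.958,0.2]]' --dr '[[0,0,0],[0,0,0],[0,0,0],[0,0,0],[0,0,0],[0,0,0],[0,0,0],[0,0,0],[0,0,0],[0,0,0]]' --claw '[1,1,1,1,1,1,1,1,1,1]'

```text
time_s: 3.8
tcp_pos: [0.6073, 0.2968, 0.0489]
eef_rot: [-180.0, -0.1, -180.0]
contact_force: [-0.5, -1.2, -0.2]
gripper_width: 0.0878
gripper_force: 0.0
```

```bash
python3 - <<'E'
from h import *
for i in range(3):
    s=r.get_state(); print(s["tcp_pos"].round(4),s["eef_rot"].round(2))
    c=r.capture("scene")
cv2.imwrite("pics/s2.png",cv2.resize(c["pixels"][130:250,320:480],(640,480))[...,::-1])
E
```

```text
[0.6073 0.2968 0.0489] [-1.7995e+02 -5.0000e-02 -1.8000e+02]
[0.6072 0.2961 0.0494] [-1.7997e+02 -4.0000e-02  1.7996e+02]
[0.6072 0.2958 0.0498] [-1.7999e+02 -2.0000e-02  1.7993e+02]
```

View pics/s2.png

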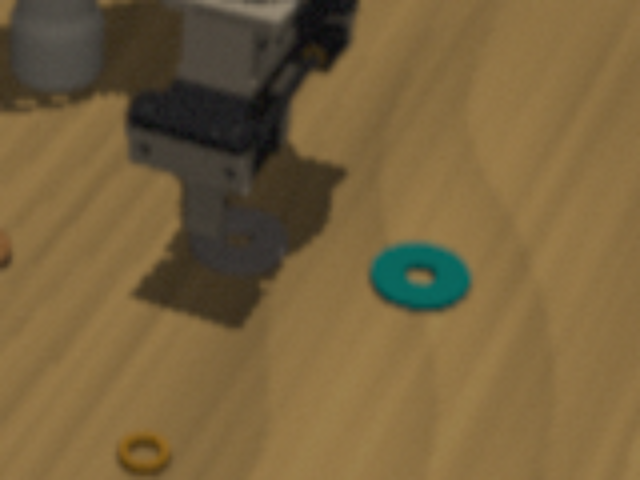

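The gripper sits above the steel flange (235,240) and is clear of the turquoise ring (420,275).

>>> jog_arm --travel '[[0,0,0.06],[0,0,0.094],[0,0,0.094],[0,0,0.094],[0,0,0.094],[0,0,0.094],[0,0,0.094],[0,0,0.094],[0,0,0.094],[0,0,0.094]]' --dr '[[0,0,0],[0,0,0],[0,0,0],[0,0,0],[0,0,0],[0,0,0],[0,0,0],[0,0,0],[0,0,0],[0,0,0]]' --claw '[1,1,1,0,0,0,0,0,0,0]' --newtons 25

```text
time_s: 5.2
tcp_pos: [0.6077, 0.2978, 0.0032]
eef_rot: [180.0, 0.0, -180.0]
contact_force: [-0.7, 1.2, 5.8]
gripper_width: 0.0641
gripper_force: 25.0
```

>>> jog_arm --travel '[[0,0,-0.12],[0,0,-0.234],[0.05,-0.16,-0.234],[0.1,-0.32,-0.234],[0.14,-0.48,-0.234],[0.19,-0.64,-0.234],[0.235,-0.8,-0.234],[0.27,-0.92,-0.234],[0.281,-0.958,-0.234],[0.281,-0.958,-0.234]]' --dr '[[0,0,0],[0,0,0],[0,0,0],[0,0,0],[0,0,0],[0,0,0],[0,0,0],[0,0,0],[0,0,0],[0,0,0]]' --claw '[0,0,0,0,0,0,0,0,0,0]'

```text
time_s: 6.45
tcp_pos: [0.4653, -0.1833, 0.1192]
eef_rot: [180.0, -0.1, -180.0]
contact_force: [1.2, 0.5, -1.8]
gripper_width: 0.0641
gripper_force: 25.0
```

```bash
cat > chk.py <<'E'
from h import *
import sys
def blob(cam,xy,zlo,zhi,rad=.045):
    pass
out=[]
for n in("scene","top"):
    c=r.capture(n); P=cloud(c); s=r.get_state()
    z0=s["tcp_pos"][2]
    # project tcp to pixel for crop
    p=att(c).T@(s["tcp_pos"]-np.array(c["position"])); u=int(c["cx"]+c["fx"]*p[0]/-p[2]); v=int(c["cy"]+c["fy"]*p[1]/p[2])
    k=c["pixels"][max(v-45,0):v+45,max(u-60,0):u+60]; out.append(cv2.resize(k,(400,300),interpolation=cv2.INTER_CUBIC))
print(s["tcp_pos"].round(4),s["gripper_width"].round(4),s["gripper_force"].round(1),s["contact_force"].round(1))
cv2.imwrite(f"pics/{sys.argv[1]}.png",np.hstack(out)[...,::-1])
E
python3 chk.py f1
```

```text
Traceback (most recent call last):
  File "chk.py", line 12, in <module>
    print(s["tcp_pos"].round(4),s["gripper_width"].round(4),s["gripper_force"].round(1),s["contact_force"].round(1))
                                ^^^^^^^^^^^^^^^^^^^^^^^^
AttributeError: 'float' object has no attribute 'round'
```

```bash
sed -i 's/s\["gripper_width"\].round(4),s\["gripper_force"\].round(1)/s["gripper_width"],s["gripper_force"]/' chk.py
sed -i '/^def blob/,/pass/d' chk.py
python3 chk.py f1
```

```text
[ 0.4655 -0.1829  0.119 ] 0.06426269029918985 24.999003997072577 [-0.8  1.1 -2.3]
```

View pics/f1.png

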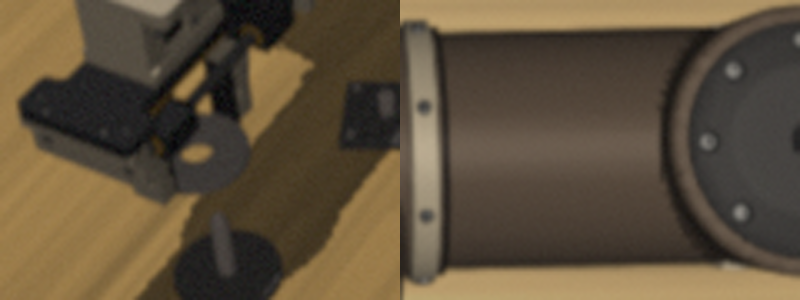

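The flange is held level by both fingers, hole at crop (198,150), with the spindle tip below it at (220,215). I'll measure hole against spindle in the same camera.

```bash
cat > hole.py <<'E'
from h import *
def hole(thick,under,guess=None):
    """centre of bore of held ring, seen by scene camera; under = height of its underside"""
    c=r.capture("scene"); P=cloud(c); s=r.get_state(); g=np.array(guess if guess is not None else s["tcp_pos"][:2])
    o=np.array(c["position"]); d=P-o; zm=under+thick/2
    Q=(o+d*((zm-o[2])/d[...,2])[...,None])[...,:2]
    m=(c["range_z"]>0)&(np.hypot(*(np.moveaxis(Q,-1,0)-g[:,None,None]))<.018)&(P[...,2]<under-.004)
    n,l,st,ce=cv2.connectedComponentsWithStats(m.astype(np.uint8))
    print("tcp",s["tcp_pos"].round(4),"w",round(s["gripper_width"],4))
    for i in range(1,n):
        if st[i,4]>8: print("hole px",st[i,4],"centre",Q[l==i].mean(0).round(4),"size",np.ptp(Q[l==i],axis=0).round(4))
    k=(np.hypot(P[...,0]-.467,P[...,1]+.184)<.02)&(P[...,2]>.05)&(P[...,2]<.064)
    if k.sum(): print("spindle",k.sum(),P[k].mean(0).round(4))
if __name__=="__main__":
    import sys; hole(float(sys.argv[1]),float(sys.argv[2]))
E
python3 hole.py .008 .116
```

```text
tcp [ 0.4662 -0.182   0.1191] w 0.0642
hole px 32 centre [ 0.4639 -0.1829] size [0.015  0.0137]
spindle 29 [ 0.4674 -0.1842  0.0569]hole.py:6: RuntimeWarning: divide by zero encountered in divide
  Q=(o+d*((zm-o[2])/d[...,2])[...,None])[...,:2]
hole.py:6: RuntimeWarning: invalid value encountered in multiply
  Q=(o+d*((zm-o[2])/d[...,2])[...,None])[...,:2]
```

>>> jog_arm --travel '[[-0.003,0.002,0],[-0.003,0.002,0.05],[-0.003,0.002,0.09],[-0.003,0.002,0.12],[-0.003,0.002,0.14],[-0.003,0.002,0.16],[-0.003,0.002,0.18],[-0.003,0.002,0.2],[-0.003,0.002,0.214],[-0.003,0.002,0.214]]' --dr '[[0,0,0],[0,0,0],[0,0,0],[0,0,0],[0,0,0],[0,0,0],[0,0,0],[0,0,0],[0,0,0],[0,0,0]]' --claw '[0,0,0,0,0,0,0,0,0,0]'

```text
time_s: 7.95
tcp_pos: [0.468, -0.1807, 0.012]
eef_rot: [-180.0, -0.1, 180.0]
contact_force: [-0.6, 0.0, -2.4]
gripper_width: 0.0639
gripper_force: 25.0
```

>>> jog_arm --travel '[[0,0,0],[0,0,0],[0,0,0],[0,0,-0.06],[0,0,-0.14],[-0.03,0.015,-0.14],[-0.14,0.075,-0.14],[-0.24,0.13,-0.14],[-0.286,0.15,-0.12],[-0.286,0.15,-0.08]]' --dr '[[0,0,0],[0,0,0],[0,0,0],[0,0,0],[0,0,0],[0,0,0],[0,0,0],[0,0,0],[0,0,0],[0,0,0]]' --claw '[1,1,1,1,1,1,1,1,1,1]'

```text
time_s: 9.2
tcp_pos: [0.6139, -0.1043, 0.0518]
eef_rot: [-180.0, 0.1, -179.9]
contact_force: [0.2, 0.5, -0.1]
gripper_width: 0.0877
gripper_force: 0.0
```

```bash
cat > st.py <<'E'
from h import *
import sys
# pack check: top surface height and centre around spindle
c=r.capture("scene"); P=cloud(c); d=np.hypot(P[...,0]-.4664,P[...,1]+.182)
for lo in np.arange(0,.066,.004):
    m=(d<.04)&(P[...,2]>=lo)&(P[...,2]<lo+.004)
    if m.sum()>3: q=P[m]; print(f"z {lo:.3f} n {m.sum()} mid {((q.min(0)+q.max(0))/2).round(4)[:2]} size {np.ptp(q,axis=0).round(4)[:2]} zmean {q[:,2].mean():.4f}")
p=att(c).T@(np.array([.466,-.182,.03])-np.array(c["position"])); u=int(c["cx"]+c["fx"]*p[0]/-p[2]); v=int(c["cy"]+c["fy"]*p[1]/p[2])
cv2.imwrite(f"pics/{sys.argv[1]}.png",cv2.resize(c["pixels"][v-45:v+45,u-40:u+80],(600,450),interpolation=cv2.INTER_CUBIC)[...,::-1])
E
python3 st.py p1
```

```text
z 0.000 n 92 mid [ 0.4674 -0.1837] size [0.0771 0.0723] zmean 0.0018
z 0.004 n 62 mid [ 0.4663 -0.1825] size [0.0759 0.0772] zmean 0.0060
z 0.008 n 80 mid [ 0.4654 -0.1907] size [0.0719 0.0546] zmean 0.0100
z 0.012 n 167 mid [ 0.468  -0.1838] size [0.066  0.0677] zmean 0.0146
z 0.016 n 305 mid [ 0.469  -0.1829] size [0.0646 0.0666] zmean 0.0177
z 0.020 n 34 mid [ 0.4728 -0.1838] size [0.0516 0.0578] zmean 0.0210
z 0.024 n 6 mid [ 0.4647 -0.1851] size [0.0097 0.0084] zmean 0.0262
z 0.028 n 7 mid [ 0.4663 -0.1845] size [0.0096 0.0073] zmean 0.0304
z 0.032 n 9 mid [ 0.467 -0.183] size [0.0093 0.0098] zmean 0.0343
z 0.036 n 6 mid [ 0.4675 -0.1839] size [0.0053 0.0054] zmean 0.0374
z 0.040 n 8 mid [ 0.4668 -0.1831] size [0.0072 0.0069] zmean 0.0422
z 0.044 n 6 mid [ 0.465  -0.1856] size [0.011 0.009] zmean 0.0463
z 0.048 n 6 mid [ 0.468  -0.1841] size [0.006  0.0064] zmean 0.0493
z 0.052 n 8 mid [ 0.4669 -0.183 ] size [0.0088 0.0107] zmean 0.0535
z 0.056 n 14 mid [ 0.4666 -0.1829] size [0.0097 0.0105] zmean 0.0578
z 0.060 n 5 mid [ 0.4662 -0.1824] size [0.0034 0.0044] zmean 0.0616
```

View pics/p1.png

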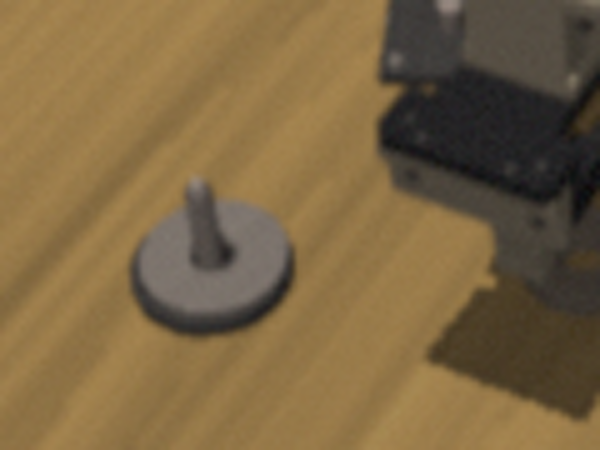

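Picture: flange sits flat and down on the round base (215,260), with the spindle standing through it. Next, the stone.

>>> jog_arm --travel '[[0,0,0],[0,0,0.06],[0,0,0.1],[0,0,0.1],[0,0,0.1],[0,0,0.1],[0,0,0.1],[0,0,0.1],[0,0,0.1],[0,0,0.1]]' --dr '[[0,0,0],[0,0,0],[0,0,0],[0,0,0],[0,0,0],[0,0,0],[0,0,0],[0,0,0],[0,0,0],[0,0,0]]' --claw '[1,1,1,1,0,0,0,0,0,0]' --newtons 20

```text
time_s: 10.5
tcp_pos: [0.6116, -0.1057, 0.0031]
eef_rot: [-180.0, 0.0, -180.0]
contact_force: [-1.3, 1.1, 6.6]
gripper_width: 0.0558
gripper_force: 20.0
```

>>> jog_arm --travel '[[0,0,0],[0,0,-0.12],[0,0,-0.234],[0.06,-0.03,-0.234],[0.14,-0.08,-0.234],[0.22,-0.12,-0.234],[0.27,-0.145,-0.234],[0.286,-0.152,-0.234],[0.286,-0.152,-0.234],[0.286,-0.152,-0.234]]' --dr '[[0,0,0],[0,0,0],[0,0,0],[0,0,0],[0,0,0],[0,0,0],[0,0,0],[0,0,0],[0,0,0],[0,0,0]]' --claw '[0,0,0,0,0,0,0,0,0,0]'

```text
time_s: 11.75
tcp_pos: [0.4693, -0.1814, 0.1195]
eef_rot: [-180.0, 0.0, -180.0]
contact_force: [-0.1, -0.8, -0.9]
gripper_width: 0.0555
gripper_force: 20.0
```

```bash
python3 -W ignore hole.py .012 .117
```

```text
tcp [ 0.4692 -0.1813  0.1194] w 0.0552
hole px 20 centre [ 0.467  -0.1815] size [0.0132 0.0109]
spindle 29 [ 0.4665 -0.1839  0.0564]
```

>>> jog_arm --travel '[[0.003,0,0],[0.003,0,0.05],[0.003,0,0.09],[0.003,0,0.11],[0.003,0,0.13],[0.003,0,0.15],[0.003,0,0.17],[0.003,0,0.19],[0.003,0,0.199],[0.003,0,0.199]]' --dr '[[0,0,0],[0,0,0],[0,0,0],[0,0,0],[0,0,0],[0,0,0],[0,0,0],[0,0,0],[0,0,0],[0,0,0]]' --claw '[0,0,0,0,0,0,0,0,0,0]'

```text
time_s: 13.05
tcp_pos: [0.4667, -0.1817, 0.0198]
eef_rot: [-180.0, -0.0, 180.0]
contact_force: [0.4, -0.3, -0.2]
gripper_width: 0.0555
gripper_force: 20.0
```

>>> jog_arm --travel '[[0,0,0],[0,0,0],[0,0,-0.06],[0,0,-0.15],[-0.03,0.045,-0.15],[-0.1,0.15,-0.15],[-0.17,0.26,-0.15],[-0.24,0.37,-0.15],[-0.3,0.47,-0.15],[-0.3426,0.529,-0.15]]' --dr '[[0,0,0],[0,0,0],[0,0,0],[0,0,0],[0,0,0],[0,0,0],[0,0,0],[0,0,0],[0,0,0],[0,0,0]]' --claw '[1,1,1,1,1,1,1,1,1,1]'

```text
time_s: 14.3
tcp_pos: [0.6394, 0.0856, 0.0953]
eef_rot: [180.0, 0.0, -179.9]
contact_force: [-0.5, -0.5, -1.1]
gripper_width: 0.0879
gripper_force: 0.0
```

```bash
python3 st.py p2 | sed -n '/0.02/,/0.032/p'; python3 - <<'E'
from h import *
c=r.capture("scene");P=cloud(c)
m=(np.hypot(P[...,0]-.6378,P[...,1]-.0825)<.03)&(P[...,2]>.006)&(P[...,2]<.018); q=P[m]
print(m.sum(),q.min(0).round(4),q.max(0).round(4),((q.min(0)+q.max(0))/2).round(4)); print(r.get_state()["tcp_pos"])
E
```

```text
z 0.020 n 41 mid [ 0.4773 -0.1911] size [0.048  0.0505] zmean 0.0224
z 0.024 n 109 mid [ 0.466 -0.184] size [0.0557 0.0553] zmean 0.0267
z 0.028 n 211 mid [ 0.4663 -0.1841] size [0.0551 0.0561] zmean 0.0298
z 0.032 n 32 mid [ 0.4669 -0.1899] size [0.0464 0.0428] zmean 0.0331
86 [0.6153 0.0652 0.006 ] [0.6532 0.1073 0.0167] [0.6342 0.0862 0.0114]
[0.64023975 0.08615835 0.09482562]
```

View pics/p2.png

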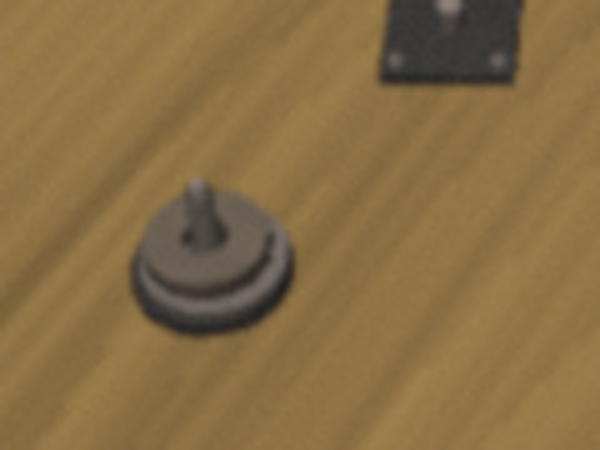

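Picture: stone lies flat on the flange (205,245). Next, the spacer.

>>> jog_arm --travel '[[0,0,0],[0,0,0.09],[0,0,0.16],[0,0,0.185],[0,0,0.185],[0,0,0.185],[0,0,0.185],[0,0,0.185],[0,0,0.185],[0,0,0.185]]' --dr '[[0,0,0],[0,0,0],[0,0,0],[0,0,0],[0,0,0],[0,0,0],[0,0,0],[0,0,0],[0,0,0],[0,0,0]]' --claw '[1,1,1,1,0,0,0,0,0,0]' --newtons 20

```text
time_s: 15.65
tcp_pos: [0.6382, 0.0829, 0.0027]
eef_rot: [180.0, 0.0, -180.0]
contact_force: [-0.5, 0.3, 0.5]
gripper_width: 0.0334
gripper_force: 0.2
```

>>> jog_arm --travel '[[0,0,0],[0,0,0],[0,0,-0.12],[0,0,-0.234],[0.07,-0.1,-0.234],[0.14,-0.21,-0.234],[0.21,-0.32,-0.234],[0.28,-0.43,-0.234],[0.325,-0.5,-0.234],[0.3426,-0.529,-0.234]]' --dr '[[0,0,0],[0,0,0],[0,0,0],[0,0,0],[0,0,0],[0,0,0],[0,0,0],[0,0,0],[0,0,0],[0,0,0]]' --claw '[0,0,0,0,0,0,0,0,0,0]'

```text
time_s: 16.9
tcp_pos: [0.4649, -0.1834, 0.1196]
eef_rot: [180.0, -0.0, 179.9]
contact_force: [1.2, 0.1, -0.6]
gripper_width: 0.0312
gripper_force: 20.0
```

```bash
python3 - <<'E'
from h import *
r.capture("scene");r.capture("scene");r.capture("scene");print(r.get_state()["gripper_force"])
E
python3 -W ignore hole.py .010 .117; python3 chk.py sp
```

```text
19.999694153666496
tcp [ 0.4674 -0.1815  0.1197] w 0.0312
hole px 18 centre [ 0.4654 -0.1808] size [0.0109 0.01  ]
hole px 17 centre [ 0.4812 -0.1775] size [0.0099 0.0231]
spindle 26 [ 0.4668 -0.1839  0.0572]
[ 0.4676 -0.181   0.1195] 0.030845701044861513 19.999721688218415 [ 0.  -0.8 -0.4]
```

View pics/sp.png

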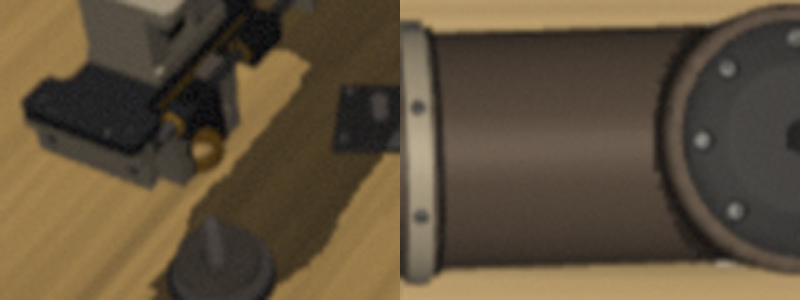

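The spacer is held level (205,150) and its bore lines up with the spindle to about 1 mm.

>>> jog_arm --travel '[[0,-0.002,0],[0,-0.002,0.05],[0,-0.002,0.08],[0,-0.002,0.1],[0,-0.002,0.115],[0,-0.002,0.13],[0,-0.002,0.15],[0,-0.002,0.165],[0,-0.002,0.175],[0,-0.002,0.175]]' --dr '[[0,0,0],[0,0,0],[0,0,0],[0,0,0],[0,0,0],[0,0,0],[0,0,0],[0,0,0],[0,0,0],[0,0,0]]' --claw '[0,0,0,0,0,0,0,0,0,0]'

```text
time_s: 18.45
tcp_pos: [0.4666, -0.1827, 0.0317]
eef_rot: [-180.0, -0.0, 180.0]
contact_force: [0.5, 0.1, -0.8]
gripper_width: 0.0311
gripper_force: 20.0
```

>>> jog_arm --travel '[[0,0,0],[0,0,0],[0,0,-0.05],[0,0,-0.14],[0,0.12,-0.14],[0.018,0.24,-0.14],[0.018,0.36,-0.14],[0.018,0.48,-0.14],[0.018,0.6,-0.14],[0.018,0.7,-0.14]]' --dr '[[0,0,0],[0,0,0],[0,0,0],[0,0,0],[0,0,0],[0,0,0],[0,0,0],[0,0,0],[0,0,0],[0,0,0]]' --claw '[1,1,1,1,1,1,1,1,1,1]'

```text
time_s: 19.7
tcp_pos: [0.4578, 0.1698, 0.1027]
eef_rot: [179.9, 0.1, -179.9]
contact_force: [1.7, -0.5, 0.0]
gripper_width: 0.087
gripper_force: 0.0
```

```bash
python3 st.py p3 | sed -n '/0.02/,$p'
```

```text
z 0.020 n 33 mid [ 0.4712 -0.1899] size [0.051  0.0526] zmean 0.0220
z 0.024 n 80 mid [ 0.466  -0.1839] size [0.0557 0.0586] zmean 0.0264
z 0.028 n 172 mid [ 0.4662 -0.1838] size [0.053  0.0539] zmean 0.0299
z 0.032 n 45 mid [ 0.4688 -0.1854] size [0.0485 0.0453] zmean 0.0337
z 0.036 n 58 mid [ 0.4652 -0.1851] size [0.0315 0.0307] zmean 0.0382
z 0.040 n 25 mid [ 0.4665 -0.186 ] size [0.0283 0.0276] zmean 0.0413
z 0.044 n 12 mid [ 0.4656 -0.185 ] size [0.0127 0.009 ] zmean 0.0457
z 0.048 n 7 mid [ 0.4684 -0.1843] size [0.0049 0.008 ] zmean 0.0498
z 0.052 n 8 mid [ 0.4659 -0.1832] size [0.009  0.0095] zmean 0.0537
z 0.056 n 11 mid [ 0.4658 -0.1841] size [0.0086 0.01  ] zmean 0.0578
z 0.060 n 6 mid [ 0.4661 -0.1823] size [0.005  0.0063] zmean 0.0621
```

View pics/p3.png

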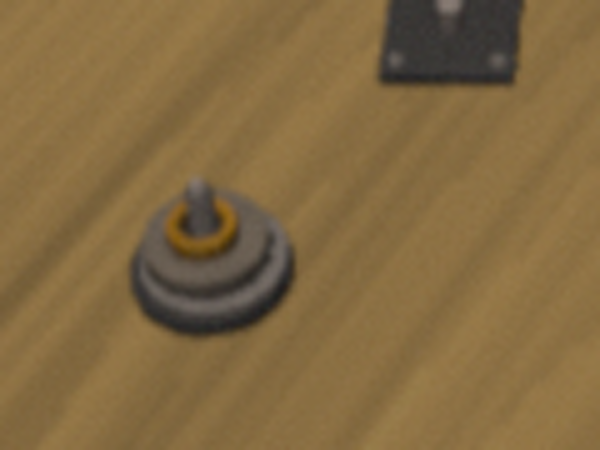

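Picture: the spacer lies flat on the stone around the spindle (200,225). Next, the cork wheel.

>>> jog_arm --travel '[[0,0.09,0],[0,0.09,0.08],[0,0.09,0.16],[0,0.09,0.199],[0,0.09,0.199],[0,0.09,0.199],[0,0.09,0.199],[0,0.09,0.199],[0,0.09,0.199],[0,0.09,0.199]]' --dr '[[0,0,0],[0,0,0],[0,0,0],[0,0,0],[0,0,0],[0,0,0],[0,0,0],[0,0,0],[0,0,0],[0,0,0]]' --claw '[1,1,1,1,0,0,0,0,0,0]' --newtons 10

```text
time_s: 21.0
tcp_pos: [0.458, 0.2124, 0.0028]
eef_rot: [180.0, 0.0, -180.0]
contact_force: [0.2, -0.3, 2.3]
gripper_width: 0.0455
gripper_force: 10.0
```

>>> jog_arm --travel '[[0,0,0],[0,0,0],[0,0,-0.12],[0,0,-0.234],[-0.018,-0.12,-0.234],[-0.018,-0.24,-0.234],[-0.018,-0.36,-0.234],[-0.018,-0.48,-0.234],[-0.018,-0.6,-0.234],[-0.018,-0.71,-0.234]]' --dr '[[0,0,0],[0,0,0],[0,0,0],[0,0,0],[0,0,0],[0,0,0],[0,0,0],[0,0,0],[0,0,0],[0,0,0]]' --claw '[0,0,0,0,0,0,0,0,0,0]'

```text
time_s: 22.25
tcp_pos: [0.4664, -0.1446, 0.1195]
eef_rot: [180.0, 0.0, 180.0]
contact_force: [1.2, 0.6, -0.5]
gripper_width: 0.0456
gripper_force: 10.0
```

>>> jog_arm --travel '[[0,-0.078,0],[0,-0.078,0],[0,-0.078,0],[0,-0.078,0],[0,-0.078,0],[0,-0.078,0],[0,-0.078,0],[0,-0.078,0],[0,-0.078,0],[0,-0.078,0]]' --dr '[[0,0,0],[0,0,0],[0,0,0],[0,0,0],[0,0,0],[0,0,0],[0,0,0],[0,0,0],[0,0,0],[0,0,0]]' --claw '[0,0,0,0,0,0,0,0,0,0]'

```text
time_s: 23.5
tcp_pos: [0.4668, -0.1817, 0.1196]
eef_rot: [180.0, -0.0, 180.0]
contact_force: [1.3, -0.3, -0.3]
gripper_width: 0.046
gripper_force: 10.0
```

```bash
python3 -W ignore hole.py .010 .117; python3 chk.py ck
```

```text
tcp [ 0.4668 -0.1817  0.1196] w 0.0455
hole px 27 centre [ 0.4647 -0.1817] size [0.0132 0.0128]
spindle 29 [ 0.4666 -0.1837  0.0564]
[ 0.4669 -0.1817  0.1196] 0.04547912168978242 10.000017920974642 [ 0.3 -0.2 -0.1]
```

View pics/ck.png

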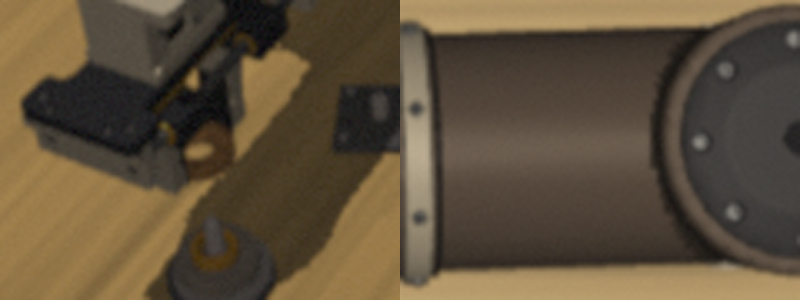

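Cork wheel held level (205,150), its bore on the axis. Lowering.

>>> jog_arm --travel '[[0,0,0],[0,0,0.05],[0,0,0.08],[0,0,0.1],[0,0,0.115],[0,0,0.13],[0,0,0.145],[0,0,0.155],[0,0,0.155],[0,0,0.155]]' --dr '[[0,0,0],[0,0,0],[0,0,0],[0,0,0],[0,0,0],[0,0,0],[0,0,0],[0,0,0],[0,0,0],[0,0,0]]' --claw '[0,0,0,0,0,0,0,0,0,0]'

```text
time_s: 24.9
tcp_pos: [0.467, -0.1817, 0.0422]
eef_rot: [-180.0, 0.0, -180.0]
contact_force: [1.1, 0.0, 0.3]
gripper_width: 0.0453
gripper_force: 10.0
```

>>> jog_arm --travel '[[0,0,0],[0,0,0],[0,0,0],[0,0,-0.05],[0,0,-0.12],[-0.05,-0.04,-0.12],[-0.13,-0.09,-0.12],[-0.22,-0.15,-0.12],[-0.268,-0.19,-0.12],[-0.268,-0.19,-0.12]]' --dr '[[0,0,0],[0,0,0],[0,0,0],[0,0,0],[0,0,0],[0,0,-0.0139],[0,0,-0.0139],[0,0,-0.0139],[0,0,-0.0139],[0,0,-0.0139]]' --claw '[1,1,1,1,1,1,1,1,1,1]'

```text
time_s: 26.15
tcp_pos: [0.6018, -0.2779, 0.1009]
eef_rot: [-180.0, -0.0, -175.1]
contact_force: [-0.6, 1.3, -0.3]
gripper_width: 0.0875
gripper_force: 0.0
```

```bash
python3 st.py p4 | sed -n '/0.03/,$p'
```

```text
z 0.012 n 6 mid [ 0.4517 -0.2082] size [0.0095 0.0103] zmean 0.0152
z 0.016 n 11 mid [ 0.452  -0.2063] size [0.0211 0.0157] zmean 0.0176
z 0.020 n 8 mid [ 0.4551 -0.2092] size [0.018  0.0092] zmean 0.0217
z 0.024 n 14 mid [ 0.4514 -0.1984] size [0.0301 0.0262] zmean 0.0266
z 0.028 n 36 mid [ 0.4548 -0.2013] size [0.0271 0.0201] zmean 0.0297
z 0.032 n 4 mid [ 0.4648 -0.2082] size [0.01  0.003] zmean 0.0330
z 0.040 n 5 mid [ 0.46   -0.2026] size [0.016  0.0042] zmean 0.0421
z 0.044 n 13 mid [ 0.4533 -0.1949] size [0.0188 0.024 ] zmean 0.0467
z 0.048 n 31 mid [ 0.4568 -0.1946] size [0.0258 0.0263] zmean 0.0497
z 0.052 n 7 mid [ 0.4605 -0.1971] size [0.0156 0.0195] zmean 0.0529
```

View pics/p4.png

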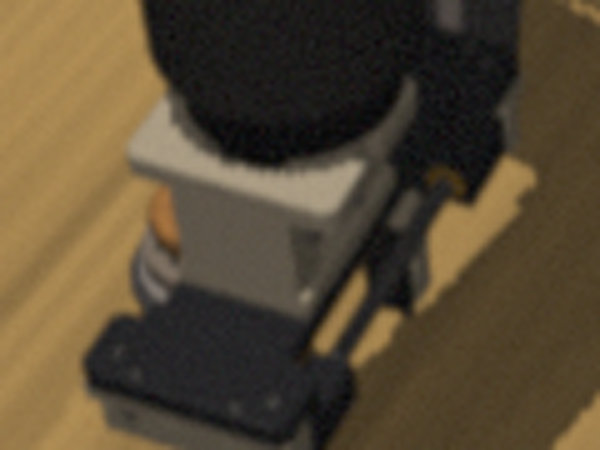

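Picture: the gripper hides most of the pack, but the cork's top reads about 48 mm. Taking the collar.

>>> jog_arm --travel '[[0,0,0],[0,0,0.08],[0,0,0.16],[0,0,0.197],[0,0,0.197],[0,0,0.197],[0,0,0.197],[0,0,0.197],[0,0,0.197],[0,0,0.197]]' --dr '[[0,0,0],[0,0,0],[0,0,0],[0,0,0],[0,0,0],[0,0,0],[0,0,0],[0,0,0],[0,0,0],[0,0,0]]' --claw '[1,1,1,0.8,0,0,0,0,0,0]' --newtons 20

```text
time_s: 27.45
tcp_pos: [0.6011, -0.2767, 0.0042]
eef_rot: [-180.0, 0.0, -175.0]
contact_force: [-1.0, 1.0, 6.2]
gripper_width: 0.0355
gripper_force: 20.0
```

>>> jog_arm --travel '[[0,0,0],[0,0,0],[0,0,-0.12],[0,0,-0.234],[0.05,0.04,-0.234],[0.12,0.1,-0.234],[0.19,0.16,-0.234],[0.24,0.2,-0.234],[0.251,0.212,-0.234],[0.251,0.212,-0.234]]' --dr '[[0,0,0],[0,0,0],[0,0,0],[0,0,0],[0,0,0.0139],[0,0,0.0139],[0,0,0.0139],[0,0,0.0139],[0,0,0.0139],[0,0,0.0139]]' --claw '[0,0,0,0,0,0,0,0,0,0]'

```text
time_s: 28.7
tcp_pos: [0.4669, -0.1819, 0.1208]
eef_rot: [-180.0, 0.0, -180.0]
contact_force: [0.6, 0.4, -1.1]
gripper_width: 0.0356
gripper_force: 20.0
```

```bash
python3 -c "
from h import *
for i in range(4): r.capture('scene')"; python3 -W ignore hole.py .014 .117; python3 st.py cl | sed -n '/0.03/,$p'; python3 chk.py cl
```

```text
tcp [ 0.4671 -0.1824  0.1202] w 0.036
hole px 10 centre [ 0.4663 -0.1823] size [0.0076 0.0076]
spindle 91 [ 0.4675 -0.1844  0.0529]
z 0.020 n 33 mid [ 0.4754 -0.1959] size [0.0504 0.0371] zmean 0.0219
z 0.024 n 67 mid [ 0.4667 -0.1854] size [0.0541 0.0507] zmean 0.0265
z 0.028 n 109 mid [ 0.4687 -0.1856] size [0.0506 0.0523] zmean 0.0298
z 0.032 n 21 mid [ 0.467  -0.1862] size [0.0524 0.0457] zmean 0.0329
z 0.036 n 10 mid [ 0.47  -0.187] size [0.0322 0.0312] zmean 0.0383
z 0.040 n 29 mid [ 0.4704 -0.1876] size [0.0373 0.0353] zmean 0.0425
z 0.044 n 78 mid [ 0.466  -0.1838] size [0.0463 0.0475] zmean 0.0466
z 0.048 n 152 mid [ 0.4668 -0.1842] size [0.0442 0.0441] zmean 0.0497
z 0.052 n 23 mid [ 0.4685 -0.1857] size [0.039  0.0392] zmean 0.0532
z 0.056 n 13 mid [ 0.4663 -0.1823] size [0.0099 0.0115] zmean 0.0576
z 0.060 n 5 mid [ 0.4663 -0.183 ] size [0.0039 0.0053] zmean 0.0613
[ 0.4667 -0.1823  0.1203] 0.035864848755400754 19.951653024181724 [ 0.6 -0.2 -1.4]
```

View pics/cl.png

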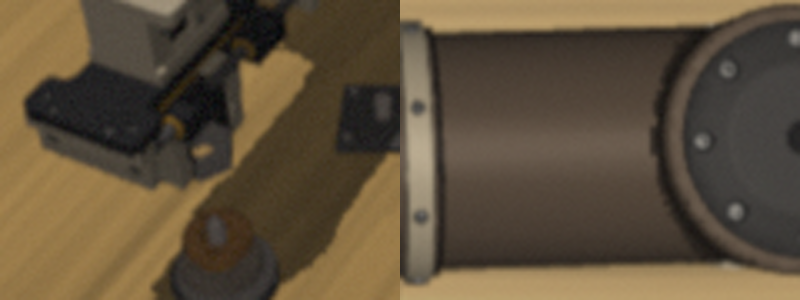

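Collar held level (210,150), with the cork seated flat below it.

>>> jog_arm --travel '[[0.002,0,0],[0.002,0,0.05],[0.002,0,0.08],[0.002,0,0.095],[0.002,0,0.11],[0.002,0,0.12],[0.002,0,0.13],[0.002,0,0.136],[0.002,0,0.136],[0.002,0,0.136]]' --dr '[[0,0,0],[0,0,0],[0,0,0],[0,0,0],[0,0,0],[0,0,0],[0,0,0],[0,0,0],[0,0,0],[0,0,0]]' --claw '[0,0,0,0,0,0,0,0,0,0]'

```text
time_s: 30.35
tcp_pos: [0.4657, -0.182, 0.0527]
eef_rot: [-180.0, 0.0, -180.0]
contact_force: [-1.1, 0.5, -0.9]
gripper_width: 0.036
gripper_force: 20.0
```

>>> jog_arm --travel '[[0,0,0],[0,0,0],[0,0,0],[0,0,0],[0,0,-0.05],[0,0,-0.15],[0,0,-0.2],[0,0.1,-0.2],[0,0.2,-0.2],[0,0.3,-0.2]]' --dr '[[0,0,0],[0,0,0],[0,0,0],[0,0,0],[0,0,0],[0,0,0],[0,0,0],[0,0,0],[0,0,0],[0,0,0]]' --claw '[1,1,1,1,1,1,1,1,1,1]'

```text
time_s: 31.6
tcp_pos: [0.4654, -0.0307, 0.1528]
eef_rot: [180.0, 0.0, 180.0]
contact_force: [1.2, -0.2, 0.0]
gripper_width: 0.0874
gripper_force: 0.0
```

```bash
python3 st.py p5 | sed -n '/z 0.04/,$p'
```

```text
z 0.040 n 20 mid [ 0.4702 -0.1908] size [0.0351 0.0273] zmean 0.0421
z 0.044 n 42 mid [ 0.4701 -0.1846] size [0.0381 0.0435] zmean 0.0464
z 0.048 n 59 mid [ 0.4699 -0.1844] size [0.0395 0.0462] zmean 0.0499
z 0.052 n 42 mid [ 0.4709 -0.1891] size [0.0339 0.0368] zmean 0.0538
z 0.056 n 45 mid [ 0.4691 -0.1834] size [0.0321 0.038 ] zmean 0.0581
z 0.060 n 108 mid [ 0.4655 -0.1835] size [0.0385 0.039 ] zmean 0.0622
z 0.064 n 50 mid [ 0.4675 -0.1849] size [0.0376 0.0362] zmean 0.0652
```

View pics/p5.png

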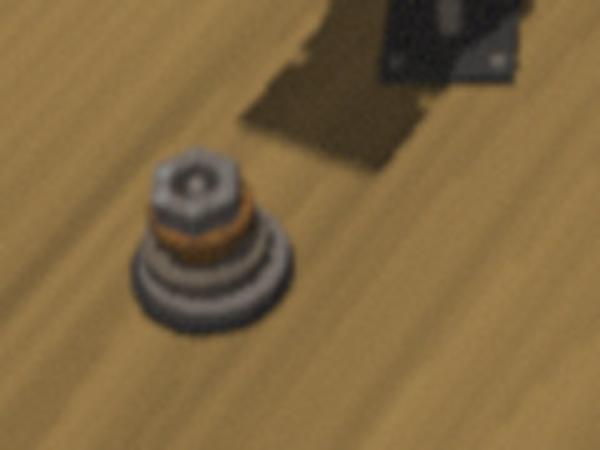

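Picture: the pack is complete. The collar (197,185) lies flat with its top at about 62 mm, and the spindle tip shows in its bore.

```bash
python3 -c "
from plant import r
print(r.close_job())"
```

```text
the job is handed in; nothing more can be done
None
```

The wheel pack is on the tall spindle in the order you gave (flange, grinding wheel, spacer, cork wheel, collar); camera checks showed each part flat and fully down, the stub, pot, screwdriver and hammer were left alone, and the job was handed in at about 32 s, though no verdict came back.

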